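# Lock the boot jack to the bench strut with its hammer-head bolt

## Task

Slide the boot jack along the bench strut until its foot is right up against the steel angle stop. Then take the red-handled spring bolt from the wooden caddy, lower its hammer head through the fork of the jack's foot into the strut slot without forcing it, press it down against its spring below the lips, turn it a quarter turn clockwise (seen from above) and let it come up so that the lips sit in the head's grooves and the bolt holds the jack; let go, and leave the knob bolt, the hammer, the tack jar and the red tin where they are.

Things in the scene. Friction and masses are not known exactly. Their poses are not given: they have to be found in the camera images.
- strut: galvanised slotted strut, 560 long, 41.3 wide, 21 high, slot upward, fixed on a wooden batten 4 to 14 thick. Origin: centre of the strut's underside; y along it towards the upright steel stop (face at y = +165), x across, z up. Heights here count from its underside. Slot 22 wide; its lips hang from 21 down to 14, each 2.5 thick (11 to 13.5 off the middle); inside 36.3 wide, floor at 2.5.
- jack (a joint): dark cast-iron boot jack riding on the strut, post with iron last on top. Value = gap (m) left from foot to stop, grows towards strut -y; 6 N of friction holds it. In mm along strut y, less the gap: last from 103 on (heights 133 to 157), post 120, free end of its upright rib (push here; 12 thick, heights 27 to 72) 20, fork for the bolt: middle -40, closed end -12, open end -62. Tines: see washer.
- bolt_grip (a point): centre of the red T-handle of the spring bolt: a bar 44 long (bolt x), 14 thick (bolt y), 25 high, centre 51.5 above the head's underside. It lies in line with the head, so it shows how the head stands. The bolt starts upright in a pocket of the caddy, head down, underside 20 above the bench; 64 tall, about 150 g. Axes as the bolt.
- bolt: the same bolt; origin: centre of its head's underside, z up the 12 thick shank, x along head and handle. Hammer head 34 long (x), 20.4 wide (y), 8 thick. Two opposite corners are cut off: in the strut it turns only clockwise seen from above, a quarter turn, until its square corners meet the strut's walls (at most about 7 degrees past square). Steel on steel: keep it under 20 N.
- bolt_head (a point): on the bolt's axis at the top of the 8 thick head (groove floor); 14 over the strut's underside when seated. From here rise, 2 high, a round boss (18 across) and a ridge at each end (15 to 17 off the axis). Ridges must go below the lips before the head can turn: 2 to 3.5 lower than seated (at 3.5 it meets the floor). Let up when square, the lips enter the grooves between boss and ridges.
- washer_under (a point): underside of the bolt's brass washer (38 across, 3 thick), sliding on the shank under a coil spring; unloaded 18 above the head's underside. It lands on the fork's two tines (20 wide, 6 thick, tops at height 27, 26 apart over the slot). Pushed up, it pushes back with 2 N at once plus 2 N per mm: 8 N with the head seated, 12 to 15 N where the head can turn.
- caddy: light wooden caddy, 70 x 150 x 30, fixed, origin at the centre of its underside; stands left or right on the bench. Two pockets 10 deep (30 x 42 mouth, long side along its y): at y = -32 the spring bolt, handle along caddy y; at y = +32 the knob bolt.
- knob_bolt: plain bolt with a round black knob (34 across, 52 tall) in the caddy's other pocket; not needed. Origin: centre of its underside.
- hammer: shoe hammer lying on the bench, 260 long; not needed. Origin: under its middle.
- tack_jar: glass jar with black lid, 64 across, 85 tall; not needed. Origin: centre of its underside.
- polish_tin: flat red tin, 80 across, 32 tall; not needed. Origin: centre of its underside.
Things that resemble listed ones, but are neither listed nor needed, are in the scene too. What is shaped like the bolt but blue, green or purple is not meant.

How it is judged (in metres and radians):
On the way, in this order (a step that is already met when the one before it is completed fails the run):
1. the jack's foot is up against the stop (gap under 3 mm) (value of joint jack below 0.003 m), for 0.2 s.
2. the bolt's head, in line with the slot, has gone through the fork and its top is pressed below the edge of the lips (z of bolt_head in the frame of strut below 0.013 m and angle between the x axis of bolt and the y axis of strut, either way round below 0.3 rad and y of bolt_head in the frame of strut between -0.054 and -0.026 m and x of bolt_head in the frame of strut between -0.006 and 0.006 m), for 0.05 s.
At the end, for the whole second after the job is handed in: jack within 3 mm of the stop; bolt upright in the jack's fork within 14 mm of the fork's middle along the strut, its head across the strut within 0.2 rad and up under the lips with the lips in its grooves (groove floor 13 to 16 mm over the strut's underside), at rest and released (value of joint jack below 0.003 m and z of bolt_head in the frame of strut between 0.013 and 0.016 m and y of bolt_head in the frame of strut between -0.054 and -0.026 m and x of bolt_head in the frame of strut between -0.006 and 0.006 m and angle between the x axis of bolt and the x axis of strut, either way round below 0.2 rad and angle between bolt's own z axis and vertical below 0.1 rad and linear speed of bolt below 0.02 m/s); the robot touches nothing.
It fails at once if the bolt is forced: more than 20 N between the bolt and the strut (lips, walls or floor) (contact force between bolt and strut above 20 N).
It fails at once if the knob bolt, hammer, tack jar or polish tin is moved more than 25 mm (distance of any of knob_bolt, hammer, tack_jar, polish_tin from where it was at the start of the episode above 0.025 m).
It also fails if it takes over 72 s, if anything falls off the work surface, if the arm or the gripper's body presses on something with over 40 N, if the wrist force passes 120 N, or if a joint passes its speed limit or range.

## Robot

A 6-joint arm with a two-finger parallel gripper is mounted at the origin on the work surface. World frame = base frame: x ahead of the robot, y to its left, z up, the work surface at z = 0. Lengths are in m, angles in degrees, forces in N, time in s.
With the tool pointing down it reaches from about 0.25 to 0.725 m from the base axis. Payload 9.7 kg.
Tool frame: the origin (TCP) lies on the front face of the gripper's body, between the roots of the fingers; the fingertips stand bot.nose_length ahead of it and the grasp point (between the pads) lies 54 mm ahead of it (bot.nose_length is the distance from the TCP to the fingertips, in m); y points along the fingers, x is the direction in which the jaws open and shut, and the axes are right-handed (so a half turn about y gives the same grasp; the last joint's range is limited). The gripper opens to 85 mm and grips with 20 to 120 N. Pads are 22 mm wide; open, the fingers measure 114 mm over their backs; the gripper's body (76 mm by 85 mm) begins 54 mm behind the grasp point. The pads swing forward as they close: fully open they stand 13 mm farther back than shut.
Start: joints at [67.093, 4.979, 10.078, 95.1, 0, 90], TCP at [0.214, 0.507, 0.304] pointing down, gripper open.
Joint ranges: [-179.16, 179.16], [-48.56, 103.87], [-65.8, 70.77], [-126.05, 130.52], [-82.76, 87.17], [-180, 180]. Speed limits (degrees/s): [127.2, 127.2, 147.25, 180, 180, 180].

## Interface

Orientations are given as [roll, pitch, yaw] about the fixed x, y, z axes, in that order (R = Rz(yaw) Ry(pitch) Rx(roll)).
In Python, from workcell import bot gives the robot as it stands. The module is installed in compiled form; this text tells all that it offers.
- The arm moves only by the shell command python3 -m crank 'ROWS' [FORCE]. ROWS is JSON, a list of rows, each an object with "travel": the shift along the tool's x, y, z each as a share of 0.15 m, from -1 to 1, a list of three; "rot": the turn, a rotation vector about the tool's x, y, z each as a share of 90 degrees, from -1 to 1, a list of three; "claw": the opening, from -1 (shut) to 1 (fully open). In form: [{"travel": [tx, ty, tz], "rot": [rx, ry, rz], "claw": claw}, ...]. A call has 1 to 20 rows; each row is the pose to reach, as a shift and turn from the pose measured when the call began, along the tool's axes at that moment; what a row does not reach only later rows make up. A row lasts 1/10 s, in which the tool goes at most 50 mm and 8.59 degrees, less where a joint would pass 70% of its speed; a pose out of reach is approached as far as the arm can. A call with a number of a shift or a turn outside -1 to 1 is refused whole. A call with a gripper value outside its range is refused whole. The fingers move at their own pace and stop on an object; FORCE is the grip in N (left out, the last holds). Time passes only in rows, so rows that repeat a pose let the fingers close. It gives the time, the measured TCP pose, the force and the opening at its end, in the units of the state.
- bot.get_obs(): the state, without advancing time (a new reading comes with each control period).
- bot.camera(name): name is "side" or "top"; returns the picture (384x512x3 uint8, blue, green, red); there is no depth.
- bot.get_calibration(name): a dict with "vfov" (degrees; the focal length in pixels is half the picture's height over the tangent of half this angle, whatever the lens; pixels are square), "cx", "cy" (the principal point, pixels), "camera_from_world" (4x4, takes a point from world to camera coordinates). Camera axes: x right, y down, z forward; pixel columns grow to the right and rows downward; lengths in m; the calibration is good to about 2 mm. A picture is of the moment at which its call begins. get_calibration takes no time and is no camera call.
- bot.job_done(): hands the job in, once; it reports no verdict.
The state is a dict: "time": time; "q": joint angles; "qd": joint speeds; "joint_efforts": joint torques, N m; "ee_pos": TCP position; "tcp_rot": TCP orientation; "wrist_force": force on the tool from outside, world axes, zero at the start; "torque": the same for the moment, N m; "opening": finger opening in m.
Only numpy, scipy, OpenCV 4.12 (cv2) and the standard library are available. Lean on these libraries where they do the work, as an engineer would, in place of code of your own. Each camera call takes 0.05 s, during which the arm holds its last target. There are 200 camera calls.

## Working session

There is one attempt and no reset: what is moved stays moved. The work goes in short steps, Python scripts to look and compute and a shell command to move; the robot and the scene stay as the last step left them, time stands still between calls to the robot, and variables do not carry over. Pictures are saved under pics/ and viewed, on a budget of 10 in all, crops included, one or two more only if the job needs it, and the job is handed in when it is done.

```bash
mkdir -p pics
cat > h.py <<'E'
from workcell import bot
import numpy as np, cv2
def cal(n):
    c=bot.get_calibration(n); f=192/np.tan(np.radians(c['vfov'])/2)
    return f,c['cx'],c['cy'],np.array(c['camera_from_world'])
def proj(n,P):
    f,cx,cy,T=cal(n); p=T[:3,:3]@np.array(P,float)+T[:3,3]; return np.array([cx+f*p[0]/p[2],cy+f*p[1]/p[2]])
def ray(n,uv):
    f,cx,cy,T=cal(n); R=T[:3,:3]; return -R.T@T[:3,3], R.T@np.array([(uv[0]-cx)/f,(uv[1]-cy)/f,1])
def atz(n,uv,z):
    o,d=ray(n,uv); return o+d*(z-o[2])/d[2]
def tri(uvt,uvs):
    a,b=ray('top',uvt),ray('side',uvs); d1,d2=a[1],b[1]
    s=np.linalg.lstsq(np.c_[d1,-d2],b[0]-a[0],rcond=None)[0]
    p,q=a[0]+d1*s[0],b[0]+d2*s[1]; return (p+q)/2,np.linalg.norm(p-q)
E
python3 - <<'E'
from h import *
for n in('top','side'):
    im=bot.camera(n); cv2.imwrite(f'pics/{n}0.png',im)
    c=bot.get_calibration(n); print(c)
    T=np.array(c['camera_from_world']); print(-T[:3,:3].T@T[:3,3])
a=cv2.imread('pics/top0.png');b=cv2.imread('pics/side0.png')
cv2.imwrite('pics/t0b.png',cv2.resize(a,(800,600),interpolation=2));cv2.imwrite('pics/s0b.png',cv2.resize(b,(800,600),interpolation=2))
print(bot.get_obs(),bot.nose_length)
E
```

```text
{'vfov': 47.08899874684472, 'cx': 260.4711228715165, 'cy': 199.08904554845196, 'camera_from_world': array([[-0.0285069 , -0.99943493, -0.01780925, -0.04181101],
       [-0.99441601,  0.03016577, -0.10112779,  0.5498468 ],
       [ 0.10160788,  0.01482696, -0.99471403,  1.08745679],
       [ 0.        ,  0.        ,  0.        ,  1.        ]])}
[ 0.43509038 -0.07449761  1.1365687 ]
{'vfov': 52.535760701825595, 'cx': 255.90897892721796, 'cy': 183.61262041460927, 'camera_from_world': array([[ 0.93891049, -0.344125  , -0.0050071 , -0.51852965],
       [-0.26653012, -0.71784244, -0.64316711,  0.16295235],
       [ 0.21773557,  0.60521089, -0.76570948,  1.01198188],
       [ 0.        ,  0.        ,  0.        ,  1.        ]])}
[ 0.30994019 -0.67392736  0.87709338]
{'time': 0.1, 'q': array([ 6.70925262e+01,  5.00808306e+00,  1.00392929e+01,  9.50995968e+01,
       -6.43145913e-04,  9.00012750e+01]), 'qd': array([-0.03656108,  0.0243342 ,  0.19684518,  0.00371982,  0.00423368,
       -0.0054391 ]), 'joint_efforts': array([ 2.09909267e-04, -5.21562123e+01,  4.65653014e+01,  1.59375183e-02,
        1.56055171e-05,  3.03013913e-06]), 'ee_pos': array([0.21404076, 0.50651499, 0.3032553 ]), 'tcp_rot': array([-9.00006447e+01,  6.83870010e-02,  6.70912512e+01]), 'wrist_force': array([-0.09312071,  0.59629325, -0.20372737]), 'torque': array([-0.00662954,  0.01370441,  0.09192752]), 'opening': 0.08552380592546348} 0.0726
```

View pics/t0b.png

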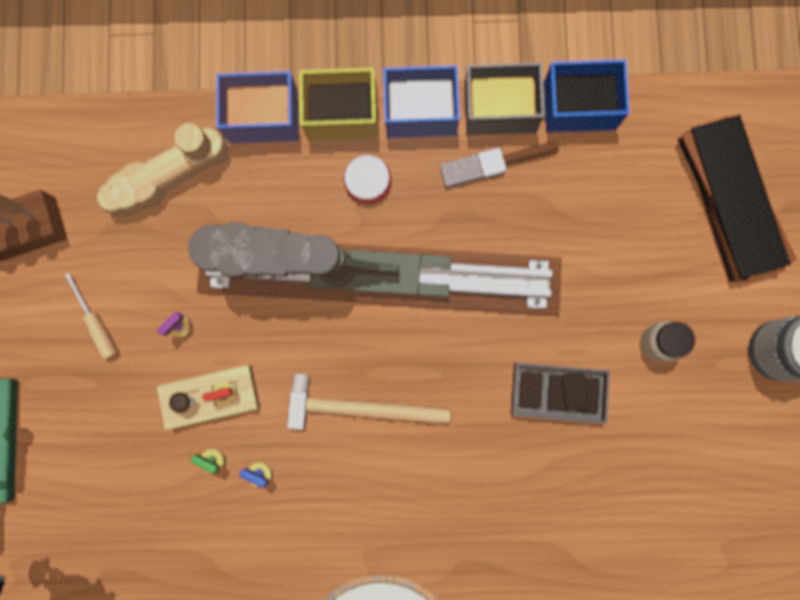

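View pics/s0b.png

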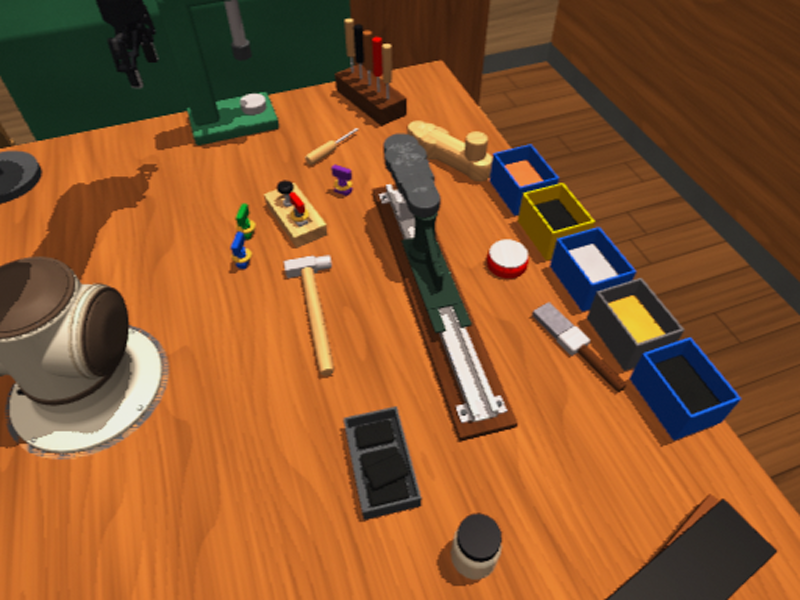

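The top view shows the strut from about (205,275) to (555,285) in the 800-wide picture, with the stop at its left end hidden under the last. The caddy is at (208,398), with the red bolt at (217,394) and the knob at (180,402). Lookalikes are purple (172,323), green (208,463) and blue (256,475). Red is the one to take. Next is a close crop.

Run:
```python
from h import *
a=cv2.imread('pics/top0.png');b=cv2.imread('pics/side0.png')
A=cv2.resize(a[140:205,115:371],None,fx=3.125,fy=3.125,interpolation=2)   # 800x203
B=cv2.resize(a[230:280,98:170],None,fx=5.5,fy=5.5,interpolation=2) #396x275
C=cv2.resize(b[115:160,165:213],None,fx=6,fy=6,interpolation=2)
im=np.zeros((600,800,3),np.uint8); im[:A.shape[0]]=A; im[210:210+B.shape[0],:B.shape[1]]=B; im[210:210+C.shape[0],400:400+C.shape[1]]=C
cv2.imwrite('pics/c1.png',im); print(A.shape,B.shape,C.shape)
D=cv2.resize(b[80:285,235:340],None,fx=2.9,fy=2.9,interpolation=2); 
cv2.imwrite('pics/c2.png',D); print(D.shape)
```

```text
(203, 800, 3) (275, 396, 3) (270, 288, 3)
(594, 304, 3)
```

View pics/c1.png

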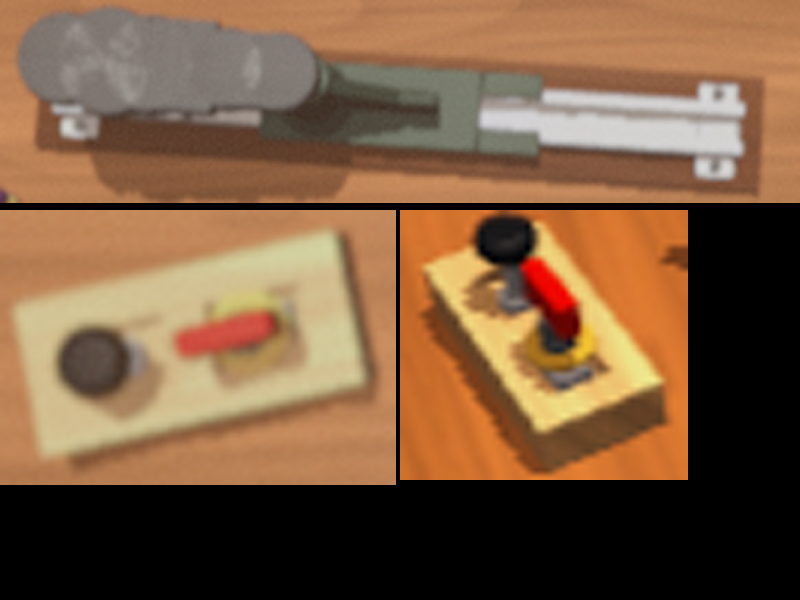

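View pics/c2.png

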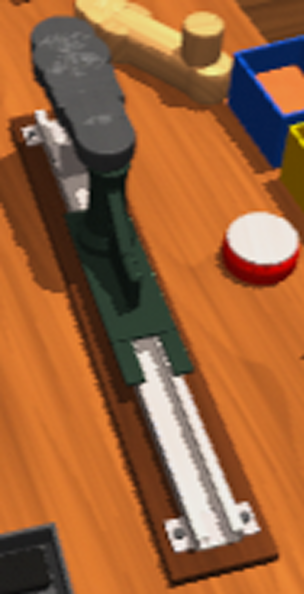

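Red T-handle on a brass washer in the caddy is the target. Its ends are at B-crop (178,344) and (276,326). The fork's tine tips are at (541,76) and (540,158) in the top crop, and (128,383) and (190,373) in the side crop. The gap is roughly 60 mm.

Run:
```python
from h import *
from scipy.optimize import least_squares
t=lambda u,v:(115+u/3.125-.5+.16,140+v/3.125-.34)
s=lambda u,v:(235+u/2.9-.33,80+v/2.9-.33)
B=lambda u,v:(98+u/5.5-.4,230+(v-210)/5.5-.4)
C=lambda u,v:(165+(u-400)/6-.4,115+(v-210)/6-.4)
for a,b in(((541,76),(190,373)),((540,158),(128,383)),((480,72),(170,332)),((477,150),(118,340)),((744,126),(217,546))):
    print(a,tri(t(*a),s(*b)))
# fit: x,y,yaw,zb,gap
pts=[('top',t(541,76),33,-62,27,1),('top',t(540,158),-33,-62,27,1),('side',s(190,373),33,-62,27,1),('side',s(128,383),-33,-62,27,1),
('top',t(744,125),0,-280,21,0),('side',s(217,548),0,-280,21,0)]
def res(p,full=False):
    x,y,w,zb,g=p; r=[]
    for n,uv,X,Y,Z,m in pts:
        X,Y,Z=X/1000,Y/1000-m*g,Z/1000
        P=[x+X*np.cos(w)-Y*np.sin(w),y+X*np.sin(w)+Y*np.cos(w),zb+Z]
        r+=list(proj(n,P)-np.array(uv))
    return r
f=least_squares(res,[.45,0,0,.01,.06]); print(f.x,np.degrees(f.x[2]),np.round(f.fun,1))
for q in((14,304),(340,232),(370,384),(42,458)): print('caddy',atz('top',B(*q),.03))
h=[atz('top',B(*q),.084) for q in((178,344),(276,326),(227,336))]; print('handle',h)
print(tri(B(227,336),C(550,290)))
for q in ((541,290),(575,310)): print(q, C(*q))
print([proj('side',x) for x in h])
```

```text
(541, 76) (array([ 0.63366152, -0.12938937,  0.03236415]), np.float64(0.0033012463982759013))
(540, 158) (array([ 0.56860997, -0.1266477 ,  0.0433665 ]), np.float64(0.00338925539280251))
(480, 72) (array([ 0.63676596, -0.07961763,  0.03385351]), np.float64(0.006318282917277733))
(477, 150) (array([ 0.57774863, -0.07682538,  0.04279559]), np.float64(0.005603822981455073))
(744, 126) (array([ 0.58762927, -0.2935274 ,  0.01887758]), np.float64(0.007166212891686359))
[ 0.61255909 -0.01631776 -0.09424946  0.00506006  0.04890417] -5.400096565732533 [-0.   0.1 -1.2 -0.3  1.1 -0.  -1.   1.7  0.8  1.8  1.5 -1.6]
caddy [0.44013276 0.34827147 0.03      ]
caddy [0.46862561 0.19855183 0.03      ]
caddy [0.39935324 0.18523117 0.03      ]
caddy [0.37021564 0.33488872 0.03      ]
handle [array([0.4206058, 0.2559662, 0.084    ]), array([0.42715301, 0.21328671, 0.084     ]), array([0.42344881, 0.23462699, 0.084     ])]
(array([0.42356136, 0.23626191, 0.07831343]), np.float64(0.000357082499964624))
(541, 290) (188.1, 127.93333333333334)
(575, 310) (193.76666666666665, 131.26666666666665)
[array([186.80358624, 122.71758219]), array([192.29083254, 131.05595226]), array([189.38049764, 126.87688905])]
```

Run:
```python
from h import *
t=lambda u,v:(115+u/3.125-.34,140+v/3.125-.34)
for z in(.004,.014):
  for q in((763,79),(757,194),(37,150),(330,62)): print(z,q,atz('top',t(*q),z).round(4))
for z in (.03,.04):
  for q in((541,76),(540,158),(477,150),(480,72)): print(z,q,atz('top',t(*q),z).round(4))
  for q in((744,97),(742,153),(560,90),(560,144)): print('strut',z-.006,q,atz('top',t(*q),z-.006).round(4))
```

```text
0.004 (763, 79) [ 0.632  -0.3152  0.004 ]
0.004 (757, 194) [ 0.5364 -0.3054  0.004 ]
0.004 (37, 150) [0.5913 0.2904 0.004 ]
0.004 (330, 62) [0.6579 0.0444 0.004 ]
0.014 (763, 79) [ 0.6303 -0.3131  0.014 ]
0.014 (757, 194) [ 0.5355 -0.3034  0.014 ]
0.014 (37, 150) [0.5899 0.2872 0.014 ]
0.014 (330, 62) [0.6559 0.0434 0.014 ]
0.03 (541, 76) [ 0.6357 -0.13    0.03  ]
0.03 (540, 158) [ 0.5686 -0.1268  0.03  ]
0.03 (477, 150) [ 0.5767 -0.0761  0.03  ]
0.03 (480, 72) [ 0.6406 -0.0805  0.03  ]
strut 0.024 (744, 97) [ 0.6142 -0.2948  0.024 ]
strut 0.024 (742, 153) [ 0.5684 -0.2909  0.024 ]
strut 0.024 (560, 90) [ 0.6247 -0.1454  0.024 ]
strut 0.024 (560, 144) [ 0.5803 -0.1438  0.024 ]
0.04 (541, 76) [ 0.6339 -0.1295  0.04  ]
0.04 (540, 158) [ 0.5674 -0.1264  0.04  ]
0.04 (477, 150) [ 0.5754 -0.0761  0.04  ]
0.04 (480, 72) [ 0.6387 -0.0804  0.04  ]
strut 0.034 (744, 97) [ 0.6126 -0.2928  0.034 ]
strut 0.034 (742, 153) [ 0.5672 -0.2889  0.034 ]
strut 0.034 (560, 90) [ 0.623  -0.1447  0.034 ]
strut 0.034 (560, 144) [ 0.579  -0.1431  0.034 ]
```

```bash
R='[{"travel":[-0.66,0,-0.99],"rot":[0,0,0],"claw":-1},{"travel":[-0.66,0,-0.99],"rot":[0,0,0],"claw":-1},{"travel":[-0.66,0,-0.99],"rot":[0,0,0],"claw":-1},{"travel":[-0.66,0,-0.99],"rot":[0,0,0],"claw":-1},{"travel":[-0.66,0,-0.99],"rot":[0,0,0],"claw":-1},{"travel":[-0.66,0,-0.99],"rot":[0,0,0],"claw":-1}]'
python3 -m crank '[{"travel":[-0.66,0,-0.99],"rot":[0,0,0],"claw":-1},{"travel":[-0.66,0,-0.99],"rot":[0,0,0],"claw":-1},{"travel":[-0.66,0,-0.99],"rot":[0,0,0],"claw":-1},{"travel":[-0.66,0,-0.99],"rot":[0,0,0],"claw":-1},{"travel":[-0.66,0,-0.99],"rot":[0,0,0],"claw":-1},{"travel":[-0.66,0,-0.99],"rot":[0,0,0],"claw":-1}]' 40; python3 -c "
from h import *;print(bot.get_obs()['q'])"
```

```text
time: 0.7
ee_pos: [0.3125, 0.3572, 0.3033]
tcp_rot: [-90.0, 0.1, 67.0]
wrist_force: [-0.2, -0.4, 0.2]
opening: 0.0002
[ 4.88176367e+01 -5.27078545e+00 -2.15005037e-01  9.51197414e+01
 -8.64960843e-03  7.18198622e+01]
```

```bash
python3 -m crank '[{"travel":[-0.67,0,-1],"rot":[0,0,0],"claw":-1},{"travel":[-0.67,0,-1],"rot":[0,0,0],"claw":-1},{"travel":[-0.67,0,-1],"rot":[0,0,0],"claw":-1},{"travel":[-0.67,0,-1],"rot":[0,0,0],"claw":-1},{"travel":[-0.67,0,-1],"rot":[0,0,0],"claw":-1}]'
python3 -m crank '[{"travel":[-0.67,0,-1],"rot":[0,0,0],"claw":-1},{"travel":[-0.67,0,-1],"rot":[0,0,0],"claw":-1},{"travel":[-0.67,0,-1],"rot":[0,0,0],"claw":-1},{"travel":[-0.67,0,-1],"rot":[0,0,0],"claw":-1},{"travel":[-0.67,0,-1],"rot":[0,0,0],"claw":-1}]'
python3 -m crank '[{"travel":[-0.67,0,-1],"rot":[0,-0.2,0],"claw":-1},{"travel":[-0.67,0,-1],"rot":[0,-0.2,0],"claw":-1},{"travel":[-0.67,0,-1],"rot":[0,-0.2,0],"claw":-1},{"travel":[-0.67,0,-1],"rot":[0,-0.2,0],"claw":-1},{"travel":[-0.67,0,-1],"rot":[0,-0.2,0],"claw":-1},{"travel":[-0.67,0,-1],"rot":[0,-0.2,0],"claw":-1}]'
```

```text
time: 1.2
ee_pos: [0.4126, 0.2047, 0.303]
tcp_rot: [-90.0, 0.1, 66.9]
wrist_force: [-0.5, 0.5, -0.6]
opening: 0.0001
time: 1.7
ee_pos: [0.5126, 0.0522, 0.302]
tcp_rot: [-89.9, 0.2, 66.7]
wrist_force: [-0.4, -0.5, 0.2]
opening: 0.0001
time: 2.3
ee_pos: [0.6111, -0.0979, 0.3012]
tcp_rot: [-89.8, 0.1, 84.8]
wrist_force: [-0.2, 0.7, -0.5]
opening: -0.0002
```

```bash
python3 -m crank '[{"travel":[0,0.33,-0.02],"rot":[0,0,0],"claw":-1},{"travel":[0,0.66,-0.02],"rot":[0,0,0],"claw":-1},{"travel":[0,0.8,-0.02],"rot":[0,0,0],"claw":-1},{"travel":[0,0.8,-0.02],"rot":[0,0,0],"claw":-1}]'
python3 -m crank '[{"travel":[0,0.2,0],"rot":[0,0,0],"claw":-1},{"travel":[0,0.37,0],"rot":[0,0,0],"claw":-1},{"travel":[0,0.37,0],"rot":[0,0,0],"claw":-1},{"travel":[0,0.37,0],"rot":[0,0,0],"claw":-1}]'
python3 - <<'E'
from h import *
a=bot.camera('top');b=bot.camera('side')
A=cv2.resize(a[140:215,150:342],None,fx=4.1,fy=4.1,interpolation=2)[:,:800]
B=cv2.resize(b[150:230,225:345],None,fx=3.5,fy=3.5,interpolation=2)
im=np.zeros((600,800,3),np.uint8); im[:A.shape[0],:A.shape[1]]=A; im[310:310+B.shape[0],:B.shape[1]]=B
cv2.imwrite('pics/c3.png',im)
E
```

```text
time: 2.7
ee_pos: [0.6119, -0.0957, 0.1777]
tcp_rot: [-89.4, 0.0, 84.9]
wrist_force: [0.3, -0.6, 0.7]
opening: 0.0002
time: 3.1
ee_pos: [0.6118, -0.0947, 0.1245]
tcp_rot: [-89.6, 0.0, 85.0]
wrist_force: [0.5, 0.3, 0.2]
opening: -0.0001
```

View pics/c3.png

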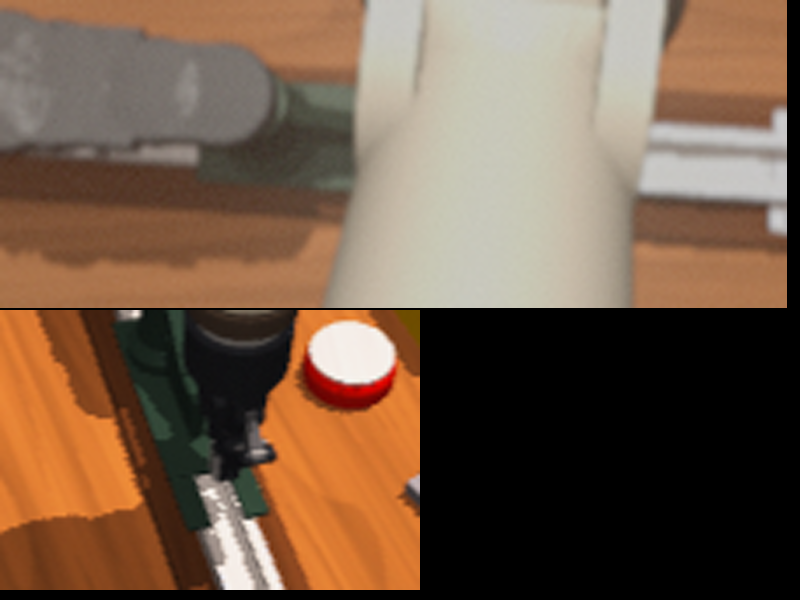

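```bash
python3 -m crank '[{"travel":[0.08,0,0.02],"rot":[0,0,0],"claw":-1},{"travel":[0.16,0,0.02],"rot":[0,0,0],"claw":-1},{"travel":[0.22,0,0.02],"rot":[0,0,0],"claw":-1},{"travel":[0.22,0,0.02],"rot":[0,0,0],"claw":-1}]'
python3 -m crank '[{"travel":[0.06,0,0],"rot":[0,0,0],"claw":-1},{"travel":[0.12,0,0],"rot":[0,0,0],"claw":-1},{"travel":[0.18,0,0],"rot":[0,0,0],"claw":-1}]'
python3 -m crank '[{"travel":[0.04,0,0],"rot":[0,0,0],"claw":-1},{"travel":[0.08,0,0],"rot":[0,0,0],"claw":-1},{"travel":[0.12,0,0],"rot":[0,0,0],"claw":-1}]'
```

```text
time: 3.6
ee_pos: [0.6125, -0.0606, 0.1256]
tcp_rot: [-89.7, 0.1, 85.0]
wrist_force: [0.6, 0.5, -0.2]
opening: 0.0
time: 3.9
ee_pos: [0.6148, -0.0346, 0.1255]
tcp_rot: [-89.7, 0.2, 85.0]
wrist_force: [0.2, -8.3, -0.1]
opening: -0.0001
time: 4.2
ee_pos: [0.6165, -0.0175, 0.1255]
tcp_rot: [-89.7, 0.3, 84.9]
wrist_force: [-0.0, -6.8, 1.8]
opening: 0.0
```

```bash
python3 -m crank '[{"travel":[0.02,0,0],"rot":[0,0,0],"claw":-1},{"travel":[0.04,0,0],"rot":[0,0,0],"claw":-1}]'
python3 -m crank '[{"travel":[0.02,0,0],"rot":[0,0,0],"claw":-1},{"travel":[0.03,0,0],"rot":[0,0,0],"claw":-1}]'
python3 -m crank '[{"travel":[0.01,0,0],"rot":[0,0,0],"claw":-1},{"travel":[0.02,0,0],"rot":[0,0,0],"claw":-1}]'
```

```text
time: 4.4
ee_pos: [0.617, -0.0122, 0.1255]
tcp_rot: [-89.7, 0.4, 84.9]
wrist_force: [-0.3, -7.0, 1.6]
opening: 0.0001
time: 4.6
ee_pos: [0.6173, -0.0084, 0.1256]
tcp_rot: [-89.7, 0.5, 84.8]
wrist_force: [0.1, -6.4, 2.4]
opening: -0.0002
time: 4.8
ee_pos: [0.6175, -0.0062, 0.1256]
tcp_rot: [-89.7, 0.7, 84.8]
wrist_force: [-1.0, -6.1, 2.7]
opening: 0.0
```

```bash
python3 -m crank '[{"travel":[0.02,0,0],"rot":[0,0,0],"claw":-1},{"travel":[0.03,0,0],"rot":[0,0,0],"claw":-1}]'
python3 -m crank '[{"travel":[0.01,0,0],"rot":[0,0,0],"claw":-1},{"travel":[0.02,0,0],"rot":[0,0,0],"claw":-1}]'
```

```text
time: 5.0
ee_pos: [0.6176, -0.0046, 0.1256]
tcp_rot: [-89.7, 1.1, 84.6]
wrist_force: [-2.8, -25.0, 2.7]
opening: -0.0001
time: 5.2
ee_pos: [0.6176, -0.0044, 0.1257]
tcp_rot: [-89.7, 1.4, 84.5]
wrist_force: [-2.7, -23.7, 3.7]
opening: 0.0001
```

```bash
python3 -m crank '[{"travel":[-0.15,0,0],"rot":[0,0,0],"claw":-1},{"travel":[-0.3,0,0],"rot":[0,0,0],"claw":-1},{"travel":[-0.3,-0.3,0],"rot":[0,0,0],"claw":-1},{"travel":[-0.3,-0.6,0],"rot":[0,0,0],"claw":-1},{"travel":[-0.3,-1,0],"rot":[0,0,0],"claw":1},{"travel":[-0.3,-1,0],"rot":[0,0,0],"claw":1}]'
```

```text
time: 5.8
ee_pos: [0.6154, -0.0454, 0.2832]
tcp_rot: [-90.1, 1.4, 84.5]
wrist_force: [0.2, 0.3, -1.6]
opening: 0.0285
```

```bash
python3 -m crank '[{"travel":[0.3,0,0.24],"rot":[0,-0.09,0],"claw":1},{"travel":[0.6,0,0.48],"rot":[0,-0.18,0],"claw":1},{"travel":[0.87,0,0.72],"rot":[0,-0.27,0],"claw":1},{"travel":[0.87,0,0.72],"rot":[0,-0.36,0],"claw":1},{"travel":[0.87,0,0.72],"rot":[0,-0.45,0],"claw":1},{"travel":[0.87,0,0.72],"rot":[0,-0.54,0],"claw":1},{"travel":[0.87,0,0.72],"rot":[0,-0.6,0],"claw":1},{"travel":[0.87,0,0.72],"rot":[0,-0.6,0],"claw":1}]'
python3 - <<'E'
from h import *
from scipy.spatial.transform import Rotation as R
o=bot.get_obs(); M=R.from_euler('xyz',o['tcp_rot'],degrees=True).as_matrix()
print(o['ee_pos'], M.T@(np.array([.4243,.235,.24])-o['ee_pos'])/.15)
W=R.from_euler('xyz',[-90,0,-170],degrees=True).as_matrix()
print((R.from_matrix(M.T@W)).as_rotvec(degrees=True)/90)
E
```

```text
time: 6.6
ee_pos: [0.5204, 0.0951, 0.2795]
tcp_rot: [-89.0, 0.9, 138.6]
wrist_force: [-0.0, -0.0, -0.0]
opening: 0.0856
[0.52038603 0.09514047 0.27953702] [ 1.1013087   0.24146178 -0.27926368]
[-0.01518037 -0.57171395 -0.0040598 ]
```

```bash
python3 -m crank '[{"travel":[0.3,0.06,-0.07],"rot":[0,-0.09,0],"claw":1},{"travel":[0.6,0.1,-0.14],"rot":[0,-0.18,0],"claw":1},{"travel":[0.9,0.14,-0.21],"rot":[0,-0.27,0],"claw":1},{"travel":[1,0.14,-0.25],"rot":[-0.015,-0.36,0],"claw":1},{"travel":[1,0.14,-0.25],"rot":[-0.015,-0.45,0],"claw":1},{"travel":[1,0.14,-0.25],"rot":[-0.015,-0.54,0],"claw":1},{"travel":[1,0.14,-0.25],"rot":[-0.015,-0.57,0],"claw":1},{"travel":[1,0.14,-0.25],"rot":[-0.015,-0.57,0],"claw":1}]'
python3 - <<'E'
from h import *
from scipy.spatial.transform import Rotation as R
o=bot.get_obs(); M=R.from_euler('xyz',o['tcp_rot'],degrees=True).as_matrix()
for z in (.2,.1285):print(o['ee_pos'], M.T@(np.array([.4243,.235,z])-o['ee_pos'])/.15)
W=R.from_euler('xyz',[-90,0,-170],degrees=True).as_matrix()
print((R.from_matrix(M.T@W)).as_rotvec(degrees=True)/90)
a=bot.camera('top'); b=bot.camera('side')
cv2.imwrite('pics/top4.png',a);cv2.imwrite('pics/side4.png',b)
A=cv2.resize(a[155:195,225:355],None,fx=6,fy=6,interpolation=2)
B=cv2.resize(b[160:280,255:345],None,fx=3,fy=3,interpolation=2)
C=cv2.resize(b[90:170,150:230],None,fx=4.4,fy=4.4,interpolation=2)
im=np.zeros((610,800,3),np.uint8); im[:A.shape[0],:A.shape[1]]=A; im[245:245+B.shape[0],:B.shape[1]]=B;im[245:245+C.shape[0],300:300+C.shape[1]]=C
cv2.imwrite('pics/c4.png',im[:600]); print(A.shape,B.shape)
E
```

```text
time: 7.4
ee_pos: [0.4327, 0.2221, 0.2553]
tcp_rot: [-89.8, 0.3, -170.3]
wrist_force: [0.4, -0.8, 0.1]
opening: 0.0855
[0.43270881 0.22210522 0.25532404] [ 0.04262883  0.3683417  -0.09525274]
[0.43270881 0.22210522 0.25532404] [ 0.04509309  0.84500006 -0.09661025]
[-0.00182079 -0.00299692 -0.00328692]
(240, 780, 3) (360, 270, 3)
```

View pics/c4.png

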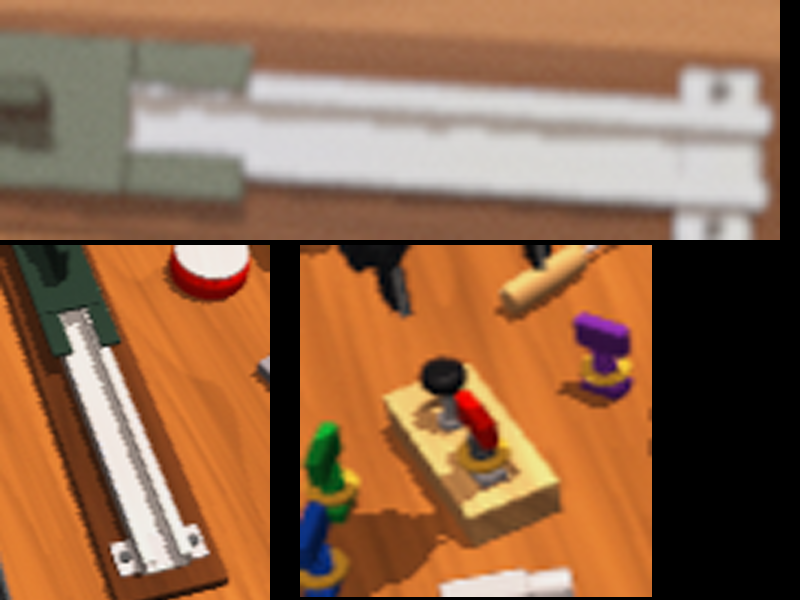

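The top crop shows the fork tips at (252,45) and (243,200), the closed end at x≈128, and the strut end from (770,108) to (765,208). In the side crop the tips are at (55,355) and (118,342). The jack is against the stop and the bolt is untouched.

```bash
cat > fit.py <<'E'
from h import *
from scipy.optimize import least_squares
t=lambda u,v:(225+u/6-.42,155+v/6-.42)
s=lambda u,v:(255+u/3-.33,160+(v-245)/3-.33)
pts=[('top',t(252,45),33,-62,27),('top',t(243,200),-33,-62,27),('top',t(132,38),33,-12,27),('top',t(125,192),-33,-12,27),
('top',t(770,106),20.65,-280,21),('top',t(765,209),-20.65,-280,21),('top',t(250,72),20.65,-64,21),('top',t(245,178),-20.65,-64,21),
('side',s(118,342),33,-62,27),('side',s(55,355),-33,-62,27),('side',s(163,570),0,-280,21)]
def res(p):
    x,y,w,zb=p; r=[]
    for n,uv,X,Y,Z in pts:
        X,Y,Z=X/1000,Y/1000,Z/1000
        P=[x+X*np.cos(w)-Y*np.sin(w),y+X*np.sin(w)+Y*np.cos(w),zb+Z]
        r+=list(proj(n,P)-np.array(uv))
    return np.array(r)
f=least_squares(res,[.6,0,0,.01],loss='soft_l1'); x,y,w,zb=f.x
print(f.x,np.degrees(w)); print(np.round(res(f.x).reshape(-1,2),1))
print('fork',x+.04*np.sin(w),y-.04*np.cos(w))
E
python3 fit.py
```

```text
[ 0.61401187 -0.01152022 -0.10036534  0.01010253] -5.750510492871616
[[ 0.1  0.1]
 [-0.2  0.1]
 [ 0.4 -0. ]
 [-0.4  0.1]
 [-0.5  1. ]
 [-0.5  0.1]
 [ 0.9  0.9]
 [ 0.6 -0.7]
 [ 1.3  0. ]
 [-0.6  0.4]
 [ 1.2 -3.7]]
fork 0.6100039903039551 -0.05131892537337713
```

```bash
python3 -m crank '[{"travel":[0.045,0.15,-0.095],"rot":[0,0,0],"claw":1},{"travel":[0.045,0.37,-0.095],"rot":[0,0,0],"claw":1},{"travel":[0.045,0.37,-0.095],"rot":[0,0,0],"claw":1}]'
python3 - <<'E'
from h import *
a=bot.camera('top');b=bot.camera('side')
C=cv2.resize(b[80:170,150:240],None,fx=6.6,fy=6.6,interpolation=2)
cv2.imwrite('pics/c5.png',C); print(bot.get_obs()['ee_pos'])
E
```

```text
time: 7.8
ee_pos: [0.4226, 0.2342, 0.196]
tcp_rot: [-89.7, -0.0, -170.5]
wrist_force: [-0.3, -0.6, -0.8]
opening: 0.0856
[0.42390447 0.23461048 0.20013752]
```

View pics/c5.png

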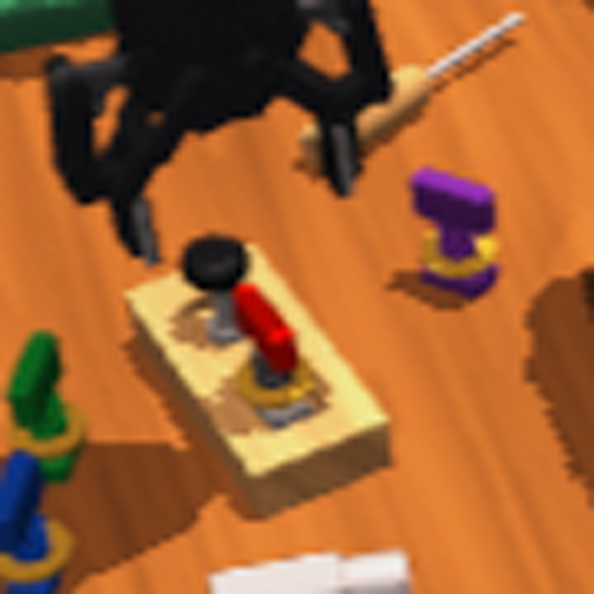

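```bash
python3 -m crank '[{"travel":[0,0.2,0],"rot":[0,0,0],"claw":1},{"travel":[0,0.4,0],"rot":[0,0,0],"claw":1},{"travel":[0,0.48,0],"rot":[0,0,0],"claw":1},{"travel":[0,0.48,0],"rot":[0,0,0],"claw":1}]'
python3 -m crank '[{"travel":[0,0,0],"rot":[0,0,0],"claw":-0.3},{"travel":[0,0,0],"rot":[0,0,0],"claw":-0.5},{"travel":[0,0,0],"rot":[0,0,0],"claw":-1},{"travel":[0,0,0],"rot":[0,0,0],"claw":-1},{"travel":[0,0,0],"rot":[0,0,0],"claw":-1},{"travel":[0,0,0],"rot":[0,0,0],"claw":-1}]' 60
```

```text
time: 8.3
ee_pos: [0.4242, 0.2342, 0.1281]
tcp_rot: [-89.8, 0.2, -170.5]
wrist_force: [0.1, 0.2, -0.5]
opening: 0.0854
time: 8.9
ee_pos: [0.4244, 0.2343, 0.1286]
tcp_rot: [-89.8, 0.2, -170.5]
wrist_force: [-0.7, -0.2, 4.4]
opening: 0.0129
```

```bash
python3 -m crank '[{"travel":[0,-0.1,0],"rot":[0,0,0],"claw":-1},{"travel":[0,-0.3,0],"rot":[0,0,0],"claw":-1},{"travel":[0,-0.6,0],"rot":[0,0,0],"claw":-1},{"travel":[0,-0.9,0],"rot":[0,0,0],"claw":-1},{"travel":[0,-0.9,0],"rot":[0,0,0],"claw":-1}]'
python3 - <<'E'
from h import *
from scipy.spatial.transform import Rotation as R
o=bot.get_obs(); M=R.from_euler('xyz',o['tcp_rot'],degrees=True).as_matrix()
print(o['ee_pos'],o['opening'],o['wrist_force'], M.T@(np.array([.610,-.0513,.26])-o['ee_pos'])/.15)
W=R.from_euler('xyz',[-90,0,174.5],degrees=True).as_matrix()
print((R.from_matrix(M.T@W)).as_rotvec(degrees=True)/90)
b=bot.camera('side')
cv2.imwrite('pics/c6.png',cv2.resize(b[60:160,140:260],None,fx=5,fy=5,interpolation=2))
E
```

```text
time: 9.4
ee_pos: [0.4249, 0.2353, 0.2706]
tcp_rot: [-90.0, 0.7, -170.5]
wrist_force: [1.0, 0.1, -1.8]
opening: 0.0129
[0.42485647 0.23530733 0.27058156] 0.012939141234783104 [ 1.0421716   0.10671203 -1.7797533 ] [-0.90050048  0.08249154  2.08843881]
[ 0.00084744  0.16683031 -0.00796039]
```

View pics/c6.png

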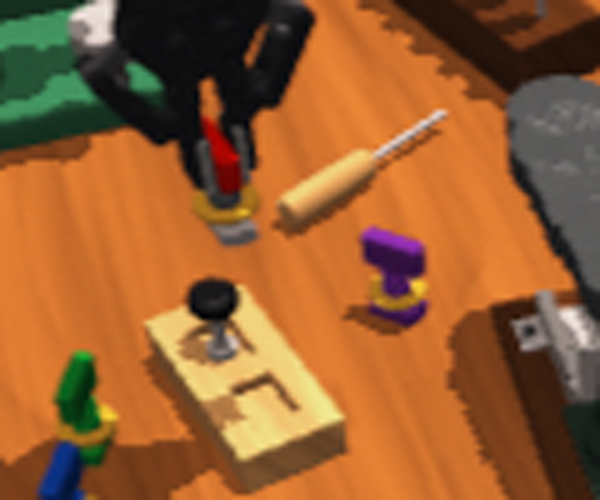

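The bolt is upright in the fingers above its empty pocket, and the knob bolt is in place. I'm moving to the fork.

```bash
python3 -m crank '[{"travel":[-0.15,0,0.3],"rot":[0,0,0],"claw":-1},{"travel":[-0.3,0,0.6],"rot":[0,0,0],"claw":-1},{"travel":[-0.4,0,0.95],"rot":[0,0,0],"claw":-1},{"travel":[-0.4,0,0.95],"rot":[0,0,0],"claw":-1}]'
python3 -m crank '[{"travel":[-0.15,0,0.3],"rot":[0,0.05,0],"claw":-1},{"travel":[-0.3,0,0.6],"rot":[0,0.1,0],"claw":-1},{"travel":[-0.4,0,0.95],"rot":[0,0.167,0],"claw":-1},{"travel":[-0.4,0,0.95],"rot":[0,0.167,0],"claw":-1}]'
cat > go.py <<'E'
import sys
from h import *
from scipy.spatial.transform import Rotation as R
v=list(map(float,sys.argv[1:5]))
o=bot.get_obs(); M=R.from_euler('xyz',o['tcp_rot'],degrees=True).as_matrix()
print(o['ee_pos'].round(4),o['tcp_rot'].round(2),o['opening'].round(4),o['wrist_force'].round(1),'q6',o['q'][5].round(1), (M.T@(np.array(v[:3])-o['ee_pos'])/.15).round(4))
W=R.from_euler('xyz',[-90,0,v[3]],degrees=True).as_matrix()
print((R.from_matrix(M.T@W).as_rotvec(degrees=True)/90).round(4))
E
python3 go.py .61 -.0513 .18 174.5
```

```text
time: 9.85
ee_pos: [0.5085, 0.1004, 0.2667]
tcp_rot: [-89.8, 0.4, -170.7]
wrist_force: [-0.7, -0.1, -1.9]
opening: 0.0133
time: 10.25
ee_pos: [0.5916, -0.0343, 0.2655]
tcp_rot: [-89.9, 0.3, 173.8]
wrist_force: [-0.8, 0.2, -2.4]
opening: 0.0131Traceback (most recent call last):
  File "go.py", line 6, in <module>
    print(o['ee_pos'].round(4),o['tcp_rot'].round(2),o['opening'].round(4),o['wrist_force'].round(1),'q6',o['q'][5].round(1), (M.T@(np.array(v[:3])-o['ee_pos'])/.15).round(4))
                                                     ^^^^^^^^^^^^^^^^^^
AttributeError: 'float' object has no attribute 'round'
```

```bash
sed -i "s/o\['opening'\].round(4)/o['opening']/" go.py; python3 go.py .61 -.0513 .165 174.5
```

```text
[ 0.5916 -0.0343  0.2655] [-89.89   0.3  173.84] 0.01309610893410565 [-0.8  0.2 -2.4] q6 -87.1 [-0.1305  0.6708  0.0983]
[-0.0012 -0.0074 -0.0033]
```

```bash
python3 -m crank '[{"travel":[-0.13,0.2,0.1],"rot":[-0.001,-0.007,-0.003],"claw":-1},{"travel":[-0.13,0.4,0.1],"rot":[-0.001,-0.007,-0.003],"claw":-1},{"travel":[-0.13,0.6,0.1],"rot":[-0.001,-0.007,-0.003],"claw":-1},{"travel":[-0.13,0.67,0.1],"rot":[-0.001,-0.007,-0.003],"claw":-1},{"travel":[-0.13,0.67,0.1],"rot":[-0.001,-0.007,-0.003],"claw":-1},{"travel":[-0.13,0.67,0.1],"rot":[-0.001,-0.007,-0.003],"claw":-1}]'
python3 go.py .61 -.0513 .165 174.5
python3 - <<'E'
from h import *
b=bot.camera('side');cv2.imwrite('pics/side7.png',b)
cv2.imwrite('pics/c7.png',cv2.resize(b[130:205,245:320],None,fx=8,fy=8,interpolation=2))
E
```

```text
time: 10.85
ee_pos: [0.6101, -0.0511, 0.1664]
tcp_rot: [-90.0, 0.1, 174.5]
wrist_force: [-0.3, -0.6, -1.4]
opening: 0.013
[ 0.6101 -0.0511  0.1664] [-8.9990e+01  9.0000e-02  1.7451e+02] 0.013015339243963331 [-0.3 -0.6 -1.4] q6 -89.3 [0.0003 0.0095 0.0013]
[-0.0002  0.0001 -0.001 ]
```

View pics/c7.png

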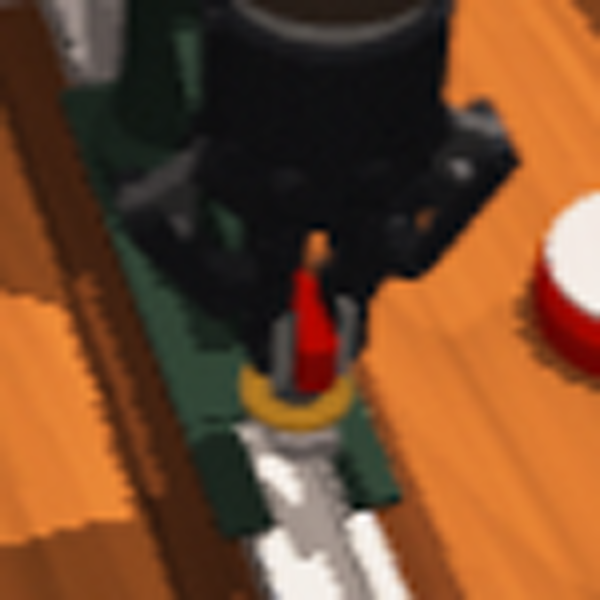

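Run:
```python
from h import *
def crop(P): return ((proj('side',P)+.5-[245,130])*8-.5).round(1)
c=np.array([.6101,-.0511]); zt=.1664-.1086
an=np.linspace(0,2*np.pi,200)
for z in(.018,.021):
    E=np.array([crop([c[0]+.019*np.cos(a),c[1]+.019*np.sin(a),zt+z]) for a in an]); print('washer',z,E.min(0),E.max(0))
x,y,zb=.61401,-.01152,.0101
for w in (-.096,-.1004):
  for X,Y in((-33,-62),(33,-62),(-13,-62),(13,-62)):
    X,Y=X/1e3,Y/1e3; print('tine',crop([x+X*np.cos(w)-Y*np.sin(w),y+X*np.sin(w)+Y*np.cos(w),zb+.027]))
```

```text
washer 0.018 [245.5 355.8] [357.6 440.8]
washer 0.021 [245.8 350. ] [358.2 435.1]
tine [223.5 537.7]
tine [406.8 499.2]
tine [279.4 525.9]
tine [351.6 510.8]
tine [222.6 537.5]
tine [406.1 499.7]
tine [278.6 526. ]
tine [350.9 511.1]
```

```bash
python3 -m crank '[{"travel":[-0.003,0.05,0.001],"rot":[0,0,0],"claw":-1},{"travel":[-0.003,0.1,0.001],"rot":[0,0,0],"claw":-1},{"travel":[-0.003,0.14,0.001],"rot":[0,0,0],"claw":-1},{"travel":[-0.003,0.14,0.001],"rot":[0,0,0],"claw":-1}]'
python3 -m crank '[{"travel":[0,0.01,0],"rot":[0,0,0],"claw":-1},{"travel":[0,0.02,0],"rot":[0,0,0],"claw":-1}]'
python3 -m crank '[{"travel":[0,0.007,0],"rot":[0,0,0],"claw":-1},{"travel":[0,0.013,0],"rot":[0,0,0],"claw":-1}]'
```

```text
time: 11.3
ee_pos: [0.6103, -0.0514, 0.1447]
tcp_rot: [-90.0, 0.0, 174.5]
wrist_force: [0.2, 0.5, -2.4]
opening: 0.0131
time: 11.5
ee_pos: [0.6103, -0.0514, 0.1415]
tcp_rot: [-90.0, 0.0, 174.5]
wrist_force: [-0.3, -0.1, -2.2]
opening: 0.0129
time: 11.7
ee_pos: [0.6104, -0.0514, 0.1396]
tcp_rot: [-90.0, 0.0, 174.5]
wrist_force: [0.3, 1.0, -1.8]
opening: 0.0129
```

```bash
python3 -m crank '[{"travel":[0,0.005,0],"rot":[0,0,0],"claw":-1},{"travel":[0,0.01,0],"rot":[0,0,0],"claw":-1}]'
python3 -m crank '[{"travel":[0,0.005,0],"rot":[0,0,0],"claw":-1},{"travel":[0,0.008,0],"rot":[0,0,0],"claw":-1}]'
```

```text
time: 11.9
ee_pos: [0.6104, -0.0514, 0.1381]
tcp_rot: [-90.0, 0.1, 174.5]
wrist_force: [0.2, -0.0, -2.4]
opening: 0.013
time: 12.1
ee_pos: [0.6104, -0.0514, 0.1369]
tcp_rot: [-90.0, 0.1, 174.5]
wrist_force: [-0.1, -0.6, -2.5]
opening: 0.0128
```

```bash
python3 -m crank '[{"travel":[0,0.005,0],"rot":[0,0,0],"claw":-1},{"travel":[0,0.008,0],"rot":[0,0,0],"claw":-1}]'
python3 -m crank '[{"travel":[0,0.005,0],"rot":[0,0,0],"claw":-1},{"travel":[0,0.008,0],"rot":[0,0,0],"claw":-1}]'
python3 -m crank '[{"travel":[0,0.005,0],"rot":[0,0,0],"claw":-1},{"travel":[0,0.008,0],"rot":[0,0,0],"claw":-1}]'
```

```text
time: 12.3
ee_pos: [0.6104, -0.0514, 0.1356]
tcp_rot: [-90.0, 0.1, 174.5]
wrist_force: [0.1, -0.1, -2.1]
opening: 0.0126
time: 12.5
ee_pos: [0.6104, -0.0514, 0.1343]
tcp_rot: [-90.0, 0.0, 174.5]
wrist_force: [0.6, -0.3, -2.3]
opening: 0.0133
time: 12.7
ee_pos: [0.6103, -0.0514, 0.133]
tcp_rot: [-90.0, 0.0, 174.5]
wrist_force: [-0.3, -0.0, -1.2]
opening: 0.0131
```

```bash
python3 -m crank '[{"travel":[0,0.005,0],"rot":[0,0,0],"claw":-1},{"travel":[0,0.008,0],"rot":[0,0,0],"claw":-1}]'
python3 -m crank '[{"travel":[0,0.005,0],"rot":[0,0,0],"claw":-1},{"travel":[0,0.008,0],"rot":[0,0,0],"claw":-1}]'
```

```text
time: 12.9
ee_pos: [0.6103, -0.0514, 0.1317]
tcp_rot: [-90.0, 0.0, 174.5]
wrist_force: [0.0, 0.6, -1.8]
opening: 0.0129
time: 13.1
ee_pos: [0.6104, -0.0514, 0.1306]
tcp_rot: [-90.0, 0.1, 174.5]
wrist_force: [-0.6, 0.4, 1.1]
opening: 0.0134
```

```bash
python3 -m crank '[{"travel":[0,0.005,0],"rot":[0,0,0],"claw":-1},{"travel":[0,0.01,0],"rot":[0,0,0],"claw":-1},{"travel":[0,0.01,0],"rot":[0,0,0],"claw":-1}]' 90
python3 -m crank '[{"travel":[0,0.005,0],"rot":[0,0,0],"claw":-1},{"travel":[0,0.008,0],"rot":[0,0,0],"claw":-1},{"travel":[0,0.008,0],"rot":[0,0,0],"claw":-1}]'
```

```text
time: 13.4
ee_pos: [0.6104, -0.0514, 0.1294]
tcp_rot: [-90.0, 0.1, 174.5]
wrist_force: [-2.4, 0.8, 2.7]
opening: 0.0126
time: 13.7
ee_pos: [0.6104, -0.0514, 0.1285]
tcp_rot: [-90.0, 0.1, 174.5]
wrist_force: [-2.5, -0.0, 5.0]
opening: 0.0124
```

```bash
python3 -m crank '[{"travel":[0.004,0.006,0],"rot":[0,0,0],"claw":-1},{"travel":[0.004,0.012,0],"rot":[0,0,0],"claw":-1},{"travel":[0.004,0.012,0],"rot":[0,0,0],"claw":-1}]' 90
python3 -m crank '[{"travel":[0,0.005,0],"rot":[0,0,0],"claw":-1},{"travel":[0,0.009,0],"rot":[0,0,0],"claw":-1},{"travel":[0,0.009,0],"rot":[0,0,0],"claw":-1}]'
```

```text
time: 14.0
ee_pos: [0.6102, -0.0514, 0.1274]
tcp_rot: [-90.0, 0.2, 174.5]
wrist_force: [-1.6, -0.4, 7.1]
opening: 0.0123
time: 14.3
ee_pos: [0.6103, -0.0514, 0.1267]
tcp_rot: [-90.0, 0.2, 174.5]
wrist_force: [-4.4, -0.5, 9.2]
opening: 0.0124
```

```bash
python3 -m crank '[{"travel":[0.004,0,0],"rot":[0,0,0],"claw":-1},{"travel":[0.006,0,0],"rot":[0,0,0],"claw":-1},{"travel":[0.006,0,0],"rot":[0,0,0],"claw":-1}]'
python3 -m crank '[{"travel":[0,0.005,0],"rot":[0,0,0],"claw":-1},{"travel":[0,0.007,0],"rot":[0,0,0],"claw":-1},{"travel":[0,0.007,0],"rot":[0,0,0],"claw":-1}]'
python3 go.py .6103 -.0514 .125 174.5; python3 -c "
from h import *;print(bot.get_obs()['torque'])"
```

```text
time: 14.6
ee_pos: [0.61, -0.0514, 0.1277]
tcp_rot: [-90.0, 0.3, 174.5]
wrist_force: [-1.3, -0.4, 7.7]
opening: 0.0124
time: 14.9
ee_pos: [0.61, -0.0514, 0.1272]
tcp_rot: [-90.0, 0.4, 174.5]
wrist_force: [-4.4, 0.3, 6.7]
opening: 0.0126
[ 0.61   -0.0514  0.1272] [-89.99   0.35 174.5 ] 0.012578237619788787 [-4.4  0.3  6.7] q6 -89.3 [-0.0018  0.0146 -0.0001]
[-0.0002 -0.     -0.0039]
[ 0.09195517  0.9287785  -0.00212852]
```

```bash
python3 -m crank '[{"travel":[0.006,0.006,0],"rot":[0,0,-0.004],"claw":-1},{"travel":[0.008,0.012,0],"rot":[0,0,-0.004],"claw":-1},{"travel":[0.008,0.017,0],"rot":[0,0,-0.004],"claw":-1},{"travel":[0.008,0.017,0],"rot":[0,0,-0.004],"claw":-1}]'; python3 go.py .6103 -.0514 .125 174.5; python3 -c "
from h import *;print(bot.get_obs()['torque'])"
```

```text
time: 15.3
ee_pos: [0.6101, -0.0514, 0.1262]
tcp_rot: [-90.0, 0.2, 174.5]
wrist_force: [1.0, -0.8, 10.3]
opening: 0.0127
[ 0.6101 -0.0514  0.1262] [-89.99   0.22 174.5 ] 0.012663919248229124 [ 1.  -0.8 10.3] q6 -89.3 [-0.0013  0.0078 -0.0001]
[-0.0001 -0.     -0.0025]
[-0.05237053 -0.12691091  0.04947993]
```

```bash
python3 -m crank '[{"travel":[0.001,0.012,0],"rot":[0,0,-0.002],"claw":-1},{"travel":[0.001,0.017,0],"rot":[0,0,-0.002],"claw":-1},{"travel":[0.001,0.017,0],"rot":[0,0,-0.002],"claw":-1},{"travel":[0.001,0.017,0],"rot":[0,0,-0.002],"claw":-1}]'; python3 go.py .6103 -.0514 .125 174.5; python3 -c "
from h import *;print(bot.get_obs()['torque'])"
```

```text
time: 15.7
ee_pos: [0.6103, -0.0514, 0.1251]
tcp_rot: [-90.0, 0.1, 174.5]
wrist_force: [-5.4, -0.4, 12.4]
opening: 0.0126
[ 0.6103 -0.0514  0.1251] [-8.999e+01  1.400e-01  1.745e+02] 0.012553344405383861 [-5.4 -0.4 12.4] q6 -89.3 [0.     0.0004 0.    ]
[-0.0001 -0.0001 -0.0016]
[0.06496735 0.97692281 0.06458886]
```

```bash
python3 -m crank '[{"travel":[0.006,0.01,0],"rot":[0,0.05,0],"claw":-1},{"travel":[0.006,0.01,0],"rot":[0,0.1,0],"claw":-1},{"travel":[0.006,0.01,0],"rot":[0,0.15,0],"claw":-1},{"travel":[0.006,0.01,0],"rot":[0,0.2,0],"claw":-1}]'; python3 go.py .6103 -.0514 .125 84.5; python3 -c "
from h import *;print(bot.get_obs()['torque'])"
```

```text
time: 16.1
ee_pos: [0.6103, -0.0513, 0.1253]
tcp_rot: [-90.1, 0.3, 156.3]
wrist_force: [-1.6, 1.1, 10.6]
opening: 0.0126
[ 0.6103 -0.0513  0.1253] [-90.11   0.31 156.32] 0.01255014441160693 [-1.6  1.1 10.6] q6 -71.1 [-0.0005  0.0017  0.0004]
[ 0.0031  0.798  -0.0022]
[0.17446441 0.4499442  0.08232999]
```

```bash
python3 -m crank '[{"travel":[0,0.013,0],"rot":[0,0.06,0],"claw":-1},{"travel":[0,0.013,0],"rot":[0,0.12,0],"claw":-1},{"travel":[0,0.013,0],"rot":[0,0.18,0],"claw":-1},{"travel":[0,0.013,0],"rot":[0,0.24,0],"claw":-1},{"travel":[0,0.013,0],"rot":[0,0.3,0],"claw":-1}]'; python3 go.py .6103 -.0514 .125 84.5; python3 -c "
from h import *;print(bot.get_obs()['torque'])"
```

```text
time: 16.6
ee_pos: [0.6095, -0.0499, 0.1245]
tcp_rot: [-90.3, 0.0, 129.2]
wrist_force: [-12.1, 8.9, 15.7]
opening: 0.0128
[ 0.6095 -0.0499  0.1245] [-9.0300e+01  5.0000e-02  1.2919e+02] 0.012761709872990119 [-12.1   8.9  15.7] q6 -43.9 [-0.011  -0.0037  0.0021]
[0.0034 0.4965 0.0008]
[2.16334773 2.65273765 0.4102985 ]
```

```bash
python3 -m crank '[{"travel":[0.004,0.007,0.004],"rot":[0,0,0],"claw":-1},{"travel":[0.004,0.007,0.004],"rot":[0,0,0],"claw":-1}]'; python3 go.py .6103 -.0514 .125 84.5; python3 -c "
from h import *;print(bot.get_obs()['torque'])"
```

```text
time: 16.8
ee_pos: [0.609, -0.0497, 0.1247]
tcp_rot: [-90.4, 0.1, 129.2]
wrist_force: [-3.3, 1.0, 10.4]
opening: 0.0125
[ 0.609  -0.0497  0.1247] [-9.0380e+01  1.1000e-01  1.2918e+02] 0.01246902136337526 [-3.3  1.  10.4] q6 -43.9 [-0.0145 -0.0019  0.0004]
[0.0045 0.4965 0.0005]
[ 0.24906946  1.06772115 -0.00638918]
```

```bash
python3 -m crank '[{"travel":[0.001,0.011,0.002],"rot":[0.003,0.03,0],"claw":-1},{"travel":[0.001,0.011,0.002],"rot":[0.003,0.06,0],"claw":-1},{"travel":[0.001,0.011,0.002],"rot":[0.003,0.08,0],"claw":-1}]'; python3 go.py .6103 -.0514 .125 84.5; python3 -c "
from h import *;print(bot.get_obs()['torque'])"
```

```text
time: 17.1
ee_pos: [0.6087, -0.049, 0.1245]
tcp_rot: [-90.2, 0.0, 121.9]
wrist_force: [-6.2, 4.2, 13.3]
opening: 0.0125
[ 0.6087 -0.049   0.1245] [-9.0220e+01  3.0000e-02  1.2193e+02] 0.012519058827501038 [-6.2  4.2 13.3] q6 -36.6 [-0.0193 -0.0034 -0.0008]
[2.500e-03 4.159e-01 4.000e-04]
[1.12683258 1.46788756 0.28820807]
```

```bash
python3 -m crank '[{"travel":[0.003,0.008,0.005],"rot":[0.002,0,0],"claw":-1},{"travel":[0.003,0.008,0.005],"rot":[0.002,0.04,0],"claw":-1},{"travel":[0.003,0.008,0.005],"rot":[0.002,0.08,0],"claw":-1}]'; python3 go.py .6103 -.0514 .125 84.5; python3 -c "
from h import *;print(bot.get_obs()['torque'])"
```

```text
time: 17.4
ee_pos: [0.6083, -0.0485, 0.1249]
tcp_rot: [-90.2, 0.0, 114.6]
wrist_force: [-3.8, 3.1, 12.4]
opening: 0.0126
[ 0.6083 -0.0485  0.1249] [-9.0190e+01  1.0000e-02  1.1463e+02] 0.012570706268274903 [-3.8  3.1 12.4] q6 -29.2 [-0.0232 -0.0009 -0.0039]
[0.002  0.3348 0.0004]
[0.89407782 1.01858796 0.13233007]
```

```bash
python3 -m crank '[{"travel":[0.002,0.01,0.004],"rot":[0.002,0.04,0],"claw":-1},{"travel":[0.002,0.01,0.004],"rot":[0.002,0.08,0],"claw":-1},{"travel":[0.002,0.01,0.004],"rot":[0.002,0.12,0],"claw":-1}]'; python3 go.py .6103 -.0514 .125 84.5; python3 -c "
from h import *;print(bot.get_obs()['torque'])"
```

```text
time: 17.7
ee_pos: [0.6081, -0.0478, 0.1249]
tcp_rot: [-90.1, -0.1, 103.7]
wrist_force: [-4.3, 4.7, 11.6]
opening: 0.0127
[ 0.6081 -0.0478  0.1249] [-9.0140e+01 -5.0000e-02  1.0373e+02] 0.012659431777644175 [-4.3  4.7 11.6] q6 -18.3 [-0.0265 -0.0007 -0.0085]
[0.0014 0.2136 0.0008]
[0.99655245 0.92336896 0.21060295]
```

```bash
python3 -m crank '[{"travel":[0,0.01,0.004],"rot":[0.001,0.04,0],"claw":-1},{"travel":[0,0.01,0.004],"rot":[0.001,0.08,0],"claw":-1},{"travel":[0,0.01,0.004],"rot":[0.001,0.12,0],"claw":-1}]'; python3 go.py .6103 -.0514 .125 84.5; python3 -c "
from h import *;print(bot.get_obs()['torque'])"
```

```text
time: 18.0
ee_pos: [0.608, -0.0473, 0.1249]
tcp_rot: [-90.2, -0.1, 92.8]
wrist_force: [-4.1, 5.1, 12.4]
opening: 0.0123
[ 0.608  -0.0473  0.1249] [-90.16  -0.14  92.83] 0.012255301323975449 [-4.1  5.1 12.4] q6 -7.3 [-0.0283 -0.0005 -0.0142]
[0.0017 0.0926 0.0017]
[0.9911272  0.95276911 0.17747117]
```

```bash
python3 -m crank '[{"travel":[0,0.01,0.003],"rot":[0.001,0.04,0],"claw":-1},{"travel":[0,0.01,0.003],"rot":[0.001,0.08,0],"claw":-1},{"travel":[0,0.01,0.003],"rot":[0.001,0.09,0],"claw":-1},{"travel":[0,0.01,0.003],"rot":[0.001,0.09,0],"claw":-1}]'; python3 go.py .6103 -.0514 .125 84.5; python3 -c "
from h import *;print(bot.get_obs()['torque'])"
```

```text
time: 18.4
ee_pos: [0.6078, -0.0466, 0.1249]
tcp_rot: [-90.1, -0.2, 84.7]
wrist_force: [-4.2, 3.8, 13.1]
opening: 0.0124
[ 0.6078 -0.0466  0.1249] [-90.14  -0.24  84.74] 0.012439181879254116 [-4.2  3.8 13.1] q6 0.8 [-0.0301 -0.0008 -0.0192]
[0.0016 0.0027 0.0027]
[0.84073303 1.09539276 0.18407417]
```

```bash
python3 -m crank '[{"travel":[-0.002,0.003,0.004],"rot":[0.001,0.003,0.002],"claw":-1},{"travel":[-0.002,-0.003,0.004],"rot":[0.001,0.003,0.002],"claw":-1},{"travel":[-0.002,-0.01,0.004],"rot":[0.001,0.003,0.002],"claw":-1},{"travel":[-0.002,-0.01,0.004],"rot":[0.001,0.003,0.002],"claw":-1}]'; python3 go.py .6103 -.0514 .1277 84.5; python3 -c "
from h import *;print(bot.get_obs()['torque'])"
```

```text
time: 18.8
ee_pos: [0.6077, -0.0465, 0.1273]
tcp_rot: [-90.1, -0.1, 84.5]
wrist_force: [-1.3, 2.7, 8.1]
opening: 0.0126
[ 0.6077 -0.0465  0.1273] [-90.15  -0.12  84.5 ] 0.012607374265432203 [-1.3  2.7  8.1] q6 1.1 [-0.0311 -0.0029 -0.0202]
[0.0017 0.     0.0013]
[0.58931976 0.43410218 0.09909888]
```

```bash
python3 -m crank '[{"travel":[0,0,0],"rot":[0,0,0],"claw":-1},{"travel":[0,-0.002,0],"rot":[0,0,0],"claw":-1},{"travel":[0,-0.002,0],"rot":[0,0,0],"claw":-1}]'; python3 -m crank '[{"travel":[0,0.001,0],"rot":[0,0,0],"claw":-1},{"travel":[0,0,0],"rot":[0,0,0],"claw":-1},{"travel":[0,0,0],"rot":[0,0,0],"claw":-1}]'
```

```text
time: 19.1
ee_pos: [0.6078, -0.0464, 0.1278]
tcp_rot: [-90.2, -0.1, 84.5]
wrist_force: [-3.5, 0.4, 6.1]
opening: 0.0124
time: 19.4
ee_pos: [0.6078, -0.0464, 0.1278]
tcp_rot: [-90.2, -0.1, 84.5]
wrist_force: [-2.5, -0.1, 5.2]
opening: 0.0123
```

```bash
python3 -m crank '[{"travel":[0,-0.001,0],"rot":[0,0,0],"claw":-1},{"travel":[0,-0.002,0],"rot":[0,0,0],"claw":-1},{"travel":[0,-0.002,0],"rot":[0,0,0],"claw":-1}]'; python3 go.py .6078 -.0464 .1278 84.5
python3 - <<'E'
from h import *
b=bot.camera('side');cv2.imwrite('pics/c8.png',cv2.resize(b[120:200,240:320],None,fx=7.4,fy=7.4,interpolation=2))
E
```

```text
time: 19.7
ee_pos: [0.6077, -0.0464, 0.1279]
tcp_rot: [-90.1, -0.1, 84.5]
wrist_force: [-2.1, 0.4, 3.6]
opening: 0.0127
[ 0.6077 -0.0464  0.1279] [-90.15  -0.13  84.51] 0.012682240274150438 [-2.1  0.4  3.6] q6 1.1 [ 0.0001  0.0007 -0.0004]
[0.0016 0.0001 0.0014]
```

View pics/c8.png

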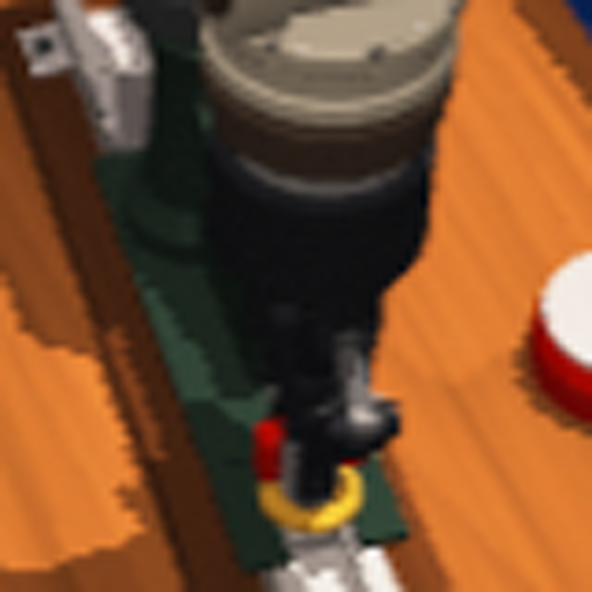

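The handle is across the strut and the washer is on the tines. I'm opening only partway, because the rib is close, and then rising.

```bash
python3 -m crank '[{"travel":[0,-0.001,0],"rot":[0,0,0],"claw":-0.6},{"travel":[0,-0.001,0],"rot":[0,0,0],"claw":-0.4},{"travel":[0,-0.001,0],"rot":[0,0,0],"claw":-0.3},{"travel":[0,-0.001,0],"rot":[0,0,0],"claw":-0.3}]'
python3 -m crank '[{"travel":[0,-0.1,0],"rot":[0,0,0],"claw":-0.3},{"travel":[0,-0.3,0],"rot":[0,0,0],"claw":-0.3},{"travel":[0,-0.6,0],"rot":[0,0,0],"claw":-0.3},{"travel":[0,-1,0],"rot":[0,0,0],"claw":-0.3},{"travel":[0,-1,0],"rot":[0,0,0],"claw":-0.3}]'
python3 -m crank '[{"travel":[-0.4,0,0.3],"rot":[0,0,0],"claw":-0.3},{"travel":[-0.4,0,0.6],"rot":[0,0,0],"claw":-0.3},{"travel":[-0.4,0,1],"rot":[0,0,0],"claw":-0.3},{"travel":[-0.4,0,1],"rot":[0,0,0],"claw":-0.3},{"travel":[-0.4,0,1],"rot":[0,0,0],"claw":-0.3}]'
python3 - <<'E'
from h import *
b=bot.camera('side');a=bot.camera('top')
B=cv2.resize(b[120:200,240:320],None,fx=5,fy=5,interpolation=2);A=cv2.resize(a[145:205,215:295],None,fx=5,fy=5,interpolation=2)
im=np.zeros((400,800,3),np.uint8);im[:,:400]=B;im[:300,400:]=A
cv2.imwrite('pics/c9.png',im)
E
```

```text
time: 20.15
ee_pos: [0.6078, -0.0465, 0.128]
tcp_rot: [-90.2, -0.1, 84.5]
wrist_force: [-0.8, -0.3, -0.6]
opening: 0.0301
time: 20.65
ee_pos: [0.6082, -0.0468, 0.2859]
tcp_rot: [-90.7, -0.1, 84.5]
wrist_force: [-0.3, 0.3, 0.0]
opening: 0.0298
time: 21.15
ee_pos: [0.4508, -0.0923, 0.2858]
tcp_rot: [-90.8, -0.1, 84.5]
wrist_force: [1.1, 0.5, -0.6]
opening: 0.0299
```

View pics/c9.png

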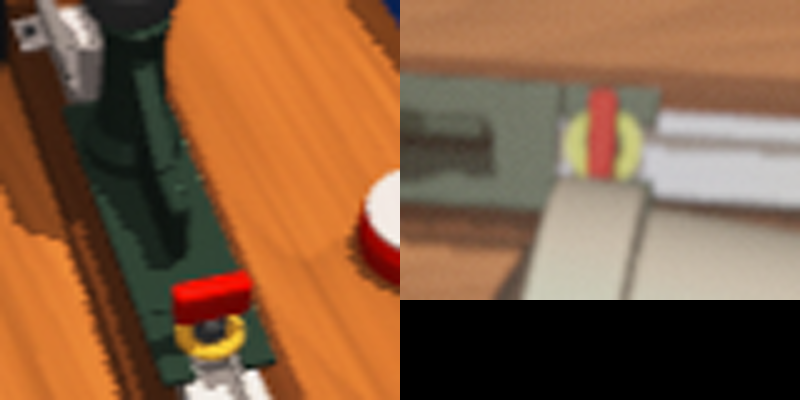

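```bash
python3 -c "
from workcell import bot
print(bot.job_done())"
```

```text
the job is handed in; nothing more can be done
None
```

The jack is up against its stop and the red spring bolt holds it. I handed the job in at about 21 s of the 72 s allowed. The hand-in gives no verdict, so these are my own readings.

- **Jack:** I pushed it by the rib until the wrist force rose to 25 N with no more travel. In the last picture the fork tips and closed end sit at the same pixels as just after the push.
- **Bolt going in:** I lowered the red bolt through the fork in small steps and pressed it about 2 to 3 mm below its seat. I turned it 90° clockwise, and it stopped rising at TCP z = 0.1278–0.1279 while the upward force fell, so the lips were carrying it.
- **After letting go:** The last picture shows the handle square across the strut, the bolt upright and the washer on the tines. The robot is clear of everything.
- **Other objects:** I never touched the hammer, tack jar, knob bolt or red tin. I did not measure their positions again at the end.

**What went less smoothly:** partway through the turn the bolt pushed sideways with about 15 N, because the gripper was roughly 1 mm off the slot's centre. I recentred it and finished at about 4 to 7 N sideways. The wrist also read up to 17 N downward, about 14 N of it from the spring. The 20 N limit is on bolt-to-strut contact, which I could only infer from the wrist force, and by that it was not passed.

I viewed 10 pictures plus one extra, 11 in all.

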